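# Swap the cassette so the dock's sensing pin is held in

### The job

The short cassette in the dock does not reach the dock's sprung sensing pin. Take it out and set it down flat on the weighing plate of the pocket scale, then put the long cassette in the dock: push it back against the pin until it drops flat onto the dock floor behind the front lip, so that it stays there on its own and holds the pin pressed in. Do not disturb the jar, the spare gear or the mug.

Things in the scene. Friction and masses are not known exactly. Their poses are not given: they have to be found in the camera images.
- dock: Fixed cassette dock: aluminium plate 130 x 84 x 10 mm, origin under its centre, z up; +x runs from the front lip to the switch housing, the way a cassette is pushed. Floor 10 mm above the origin. Side rails along x, 6 mm above the floor, 48 mm apart inside. Black switch housing 46 mm wide, 22 mm above the floor, its face at x = +39 mm.
- dock_lip (a point): Middle of the top of the lip's inner edge, at x = -43, z = 18 mm in the dock's frame, same axes. The lip is a steel bar 44 mm wide across the dock's front, 8 mm high above the floor and 8 mm thick (x = -51 to -43). From the lip to the free pin's tip are 67 mm, to the housing face 82 mm.
- pin (a joint): Sensing pin, steel, 8 mm diameter, round tip; slides along the dock's +x into the housing (m). 0 = fully out, tip 15 mm before the housing face; at most 0.015. Sprung outwards: 1.75 N at 0 plus 0.25 N per mm. A seated long cassette resting against the lip keeps it at about 0.009.
- pin_tip (a point): Tip of the sensing pin, on its axis, 15 mm above the dock floor; it moves with the pin.
- dock_seat (a point): Point on the dock floor under the centre of a seated long cassette that rests against the lip: x = -5, y = 0, z = 10 mm in the dock's frame, same axes.
- cassette_long: Long cassette, loose, 0.2 to 0.33 kg: aluminium block 76 (x) x 42 (y) x 22 mm (z); across the middle of its top a grey grip bar 14 mm thick (x), 32 wide (y), 28 high (50 mm in all). Origin at the centre of its underside, z up. Same either way round. It goes down behind the lip only while it pushes the pin in 9 to 15 mm; let go before it is down, it is sprung back.
- cassette_short: Short cassette, loose, 0.2 to 0.33 kg: the same as the long one, but only 56 mm long (x); 42 mm wide, 22 mm high, the same grip bar. Origin at the centre of its underside. It starts in the dock, flat on the floor, aligned with the dock.
- cassette_long_grip (a point): Grip point in the long cassette's bar: 40 mm above its underside, on its centre.
- cassette_short_grip (a point): Grip point in the short cassette's bar: 40 mm above its underside, on its centre.
- scale: Black pocket scale lying on the work surface, fixed, 118 (x) x 72 (y) x 14 mm. Origin under its middle, z up; its display and keys are at the -x end, its bright square weighing plate at the +x end. It may lie on the left or on the right of the dock; the long cassette lies on the other side.
- scale_plate (a point): Centre of the scale's flat weighing plate (60 x 60 mm, level with the top of the case, 14 mm above the work surface): x = 15, y = 0, z = 14 mm in the scale's frame, same axes.
- jar: Small jar with a white cap, 30 mm diameter, 42 mm high, loose bystander; origin at the centre of its underside.
- spare_gear: Spare index gear lying flat, 50 mm diameter, 16 mm high, loose bystander; origin at the centre of its underside.
- mug: Mug, 92 x 127 mm with its handle, 95 mm high, loose bystander; origin at the centre of its underside.
Not all that is in view belongs to the job. What is shaped like the cassette_short but green is not meant.

How it is judged (in metres and radians):
On the way:
1. The short cassette lies flat on the scale's weighing plate, while the pin is still free (horizontal distance between cassette_short and scale_plate below 0.028 m and z of cassette_short in the frame of scale_plate between -0.004 and 0.004 m and angle between cassette_short's own z axis and vertical below 0.1 rad and value of joint pin below 0.004 m), for 0.2 s.
At the end, for the whole second after the job is handed in: Long cassette flat on the dock floor (3 mm, 0.08 rad) behind the lip, within 6 mm of the seat along and across the dock, holding the pin in by over 6 mm; short cassette upright (0.1 rad) on the scale, centre within 28 mm of the plate's centre; both at rest (value of joint pin above 0.006 m and x of cassette_long in the frame of dock_seat between -0.004 and 0.006 m and y of cassette_long in the frame of dock_seat between -0.006 and 0.006 m and z of cassette_long in the frame of dock_seat between -0.003 and 0.003 m and angle between the z axis of cassette_long and the z axis of dock, either way round below 0.08 rad and horizontal distance between cassette_short and scale_plate below 0.028 m and z of cassette_short in the frame of scale_plate between -0.004 and 0.004 m and angle between cassette_short's own z axis and vertical below 0.1 rad and linear speed of each of cassette_long, cassette_short below 0.02 m/s and angular speed of each of cassette_long, cassette_short below 0.2 rad/s); the robot touches nothing.
It fails at once if The jar is disturbed (moved more than 25 mm) (distance of jar from where it was at the start of the episode above 0.025 m).
It fails at once if The spare gear is disturbed (moved more than 25 mm) (distance of spare_gear from where it was at the start of the episode above 0.025 m).
It fails at once if The mug is disturbed (moved more than 25 mm) (distance of mug from where it was at the start of the episode above 0.025 m).
It also fails if it takes over 61 s, if anything falls off the work surface, if the arm or the gripper's body presses on something with over 40 N, if the wrist force passes 120 N, or if a joint passes its speed limit or range.

### The arm

A 7-joint arm with a two-finger parallel gripper is mounted at the origin on a cart in front of the work surface, level with it; the furniture and walls round the work are solid. World frame = base frame: x ahead of the robot, y to its left, z up, the work surface at z = 0. Lengths are in mm, angles in rad, forces in N, time in s.
With the tool pointing down it reaches from about 400 to 925 mm from the base axis. Payload 4.1 kg.
Tool frame: the origin (TCP) lies between the finger pads; the fingertips stand 19 mm ahead of it and the grasp point (between the pads) is the TCP; x points along the fingers, z is the direction in which the jaws open and shut, and the axes are right-handed (so a half turn about x gives the same grasp; the last joint's range is limited). The gripper opens to 85 mm and grips with 20 to 120 N. Pads are 22 mm wide; open, the fingers measure 114 mm over their backs; the gripper's body (76 mm by 85 mm) begins 54 mm behind the grasp point. The pads swing forward as they close: fully open they stand 13 mm farther back than shut.
Start: joints at [-1.317, 0.398, 0.045, 1.537, -0.019, 1.207, -0.051], TCP at [224.572, 610.007, 250.347] pointing down, gripper open.
Joint ranges: [-2.82, 2.82], [-0.49, 2.23], [-1.37, 1.46], [0, 2.46], [-1.36, 4.5], [0.23, 2], [-2.94, 2.94]. Speed limits (rad/s): [2.57, 2.57, 3.14, 3.14, 3.14, 3.14, 3.14].

### API

Orientations are given as a rotation vector (axis times angle).
In Python, from station import arm, viewer, ticket gives the robot as it stands.
- The arm moves only by the tool send_rows, never from a script. Its argument "rows" is a list that holds one entry, the list of rows, each a list of 6 numbers: the shift along the tool's x, y, z in m, then the turn, a rotation vector about the tool's x, y, z in degrees. In form: [[[dx, dy, dz, ax, ay, az], ...]]. A call has 1 to 8 rows; each row shifts and turns the commanded pose from where the row before left it, along the tool's axes as they then stand; what a row does not reach is not made up. A row lasts 1/12 s, in which the tool goes at most 41.7 mm and 7.16 degrees, less where a joint would pass 70% of its speed; a pose out of reach is approached as far as the arm can. A call is refused whole if a number of a shift passes 0.0417 or a number of a turn 7.16, either way. A call with a gripper value outside its range is refused whole. "gripper" is the opening, from 0 (shut) to 1 (fully open), set as the call begins (left out, the last holds). The fingers move at their own pace and stop on an object; "grip_force" is the grip in N (left out, the last holds). Time passes only in rows, so rows that do not move let the fingers close. It gives the time, the measured TCP pose, the force and the opening at its end, in the units of the state.
- arm.get_obs(): the state, without advancing time (a new reading comes with each control period).
- viewer.camera(name): name is "scene" or "top" or "wrist"; returns the picture (384x512x3 uint8, red, green, blue); there is no depth.
- viewer.camera_model(name): a dict with "vfov" (degrees; the focal length in pixels is half the picture's height over the tangent of half this angle, whatever the lens; pixels are square), "cx", "cy" (the principal point, pixels), "world_from_camera" (4x4, takes a point from camera to world coordinates); the wrist camera has in their place "mount" (4x4, takes a point from camera to tool coordinates, whose origin is the TCP and whose axes are the tool frame's). Camera axes: x right, y up, looking along -z (the intrinsics and any distortion apply to the point x, -y, -z); pixel columns grow to the right and rows downward; lengths in mm; the calibration is good to about 2 mm. A picture is of the moment at which its call begins: read the wrist's pose just before it. camera_model takes no time and is no camera call.
- ticket.sign_off(): hands the job in, once; it reports no verdict.
The state is a dict: "time_s": time; "joints": joint angles; "joint_velocities": joint speeds; "effort": joint torques, N m; "position": TCP position; "orientation": TCP orientation; "wrist_force": force on the tool from outside, world axes, zero at the start; "moment": the same for the moment, N m; "width": finger opening in mm.
Only numpy, scipy, OpenCV 4.12 (cv2) and the standard library are available. Lean on these libraries where they do the work, as an engineer would, in place of code of your own. Each camera call takes 0.05 s, during which the arm holds its last target. There are 200 camera calls.

## Working session

There is one attempt and no reset: what is moved stays moved. The work goes in short steps, Python scripts to look and compute and a tool call to move; the robot and the scene stay as the last step left them, time stands still between calls to the robot, and variables do not carry over. Pictures are saved under pics/ and viewed, about 8 in all and at most 12, crops included, and the job is handed in when it is done.

Besides the shell and the picture viewer there is one more tool, called after "Request:" by a JSON object that holds its "fn" and its "kwargs", one argument or row to a line. send_rows: Moves the arm, as the interface text tells. Its arguments: {"type":"object","properties":{"rows":{"type":"array","items":{"type":"array","items":{"type":"array","items":{"type":"number"}}}},"gripper":{"type":"number"},"grip_force":{"type":"number"}},"required":["rows"]}

```bash
mkdir -p pics; ls; python3 - <<'E'
from station import arm, viewer
import cv2,numpy as np
print(arm.get_obs())
for n in ["scene","top","wrist"]:
    im=viewer.camera(n); cv2.imwrite(f"pics/{n}0.png",im[:,:,::-1]); print(n,viewer.camera_model(n))
a=cv2.imread("pics/scene0.png");b=cv2.imread("pics/top0.png")
cv2.imwrite("pics/topbig.png",cv2.resize(b,(800,600),interpolation=cv2.INTER_CUBIC))
E
```

```text
pics
{'time_s': 0.0, 'joints': array([-1.31698441,  0.39921141,  0.0450287 ,  1.53788189, -0.0186827 ,
        1.20690055, -0.05069909]), 'joint_velocities': array([ 3.43270754e-04, -4.41448742e-04, -1.92291400e-04, -4.68222361e-06,
       -2.11098626e-05, -2.87088017e-04, -9.27030974e-05]), 'effort': array([ 1.12979303e-04, -4.75115132e+01,  1.36503384e+00, -2.54212815e+01,
        1.16849440e-02,  9.47740918e-03, -2.29325913e-06]), 'position': array([224.37205886, 609.40854218, 249.24994418]), 'orientation': array([-0.94683786,  1.35723151,  0.94476505]), 'wrist_force': array([ 0.51462743, -0.28977989,  0.71311624]), 'moment': array([0.00820595, 0.02281759, 0.00917756]), 'width': 85.47559116067008}
scene {'vfov': 56.05421355938691, 'cx': 259.90558012493676, 'cy': 189.62907120139147, 'world_from_camera': array([[ 5.72934652e-01,  6.00274382e-01, -5.58047087e-01,
        -6.24151679e+01],
       [-8.19563885e-01,  4.13113062e-01, -3.97054955e-01,
        -4.69388278e+02],
       [-7.80537689e-03,  6.84841781e-01,  7.28649992e-01,
         8.33377180e+02],
       [ 0.00000000e+00,  0.
[... 241 characters left out ...]
6e+02],
       [-9.99941419e-01,  9.98255277e-03, -4.18417251e-03,
        -9.09339603e+01],
       [-2.08660972e-03,  2.01533914e-01,  9.79479314e-01,
         1.16643463e+03],
       [ 0.00000000e+00,  0.00000000e+00,  0.00000000e+00,
         1.00000000e+00]])}
wrist {'vfov': 67.03120450721765, 'cx': 254.94443583828928, 'cy': 187.9273943833263, 'mount': array([[ 8.77556366e-04,  3.27643923e-01, -9.44800873e-01,
        -1.22802725e+02],
       [-2.71055498e-04,  9.44801280e-01,  3.27643812e-01,
         8.51607388e+01],
       [ 9.99999578e-01, -3.14324422e-05,  9.17926065e-04,
        -1.43543447e+00],
       [ 0.00000000e+00,  0.00000000e+00,  0.00000000e+00,
         1.00000000e+00]])}
```

View pics/topbig.png

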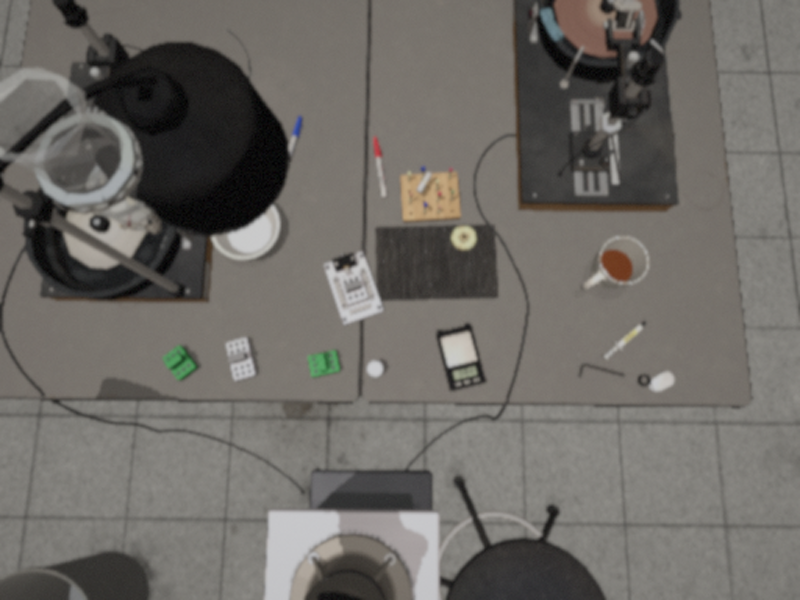

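View pics/scene0.png

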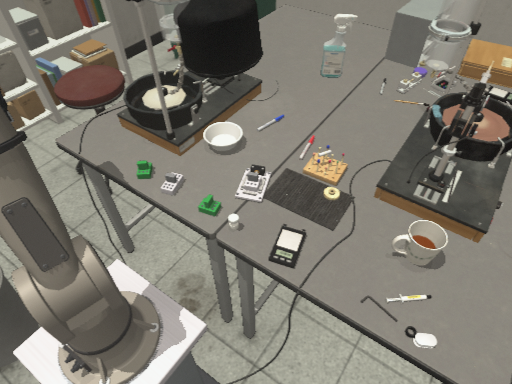

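The top view (800 px) shows the dock at (352,287) with its switch housing at the far end (345,262), and the scale at (461,357) with its display towards the robot. A grey cassette-like block lies at (240,358), and there are green blocks at (180,362) and (324,363). The jar is at (375,368), the gear at (463,237) and the mug at (622,262). The grey block at (240,358) fits the long cassette, being on the other side from the scale; the green ones are decoys. I'll confirm this in a crop.

```bash
cat > h.py <<'E'
import numpy as np,cv2
from scipy.spatial.transform import Rotation as R
from station import arm,viewer
def model(n,obs=None):
    m=viewer.camera_model(n); f=192/np.tan(np.radians(m['vfov']/2))
    if n=='wrist':
        T=np.eye(4);T[:3,:3]=R.from_rotvec(obs['orientation']).as_matrix();T[:3,3]=obs['position'];W=T@m['mount']
    else: W=m['world_from_camera']
    return f,m['cx'],m['cy'],W
def ray(M,u,v,z):
    f,cx,cy,W=M; d=W[:3,:3]@np.array([(u-cx)/f,-(v-cy)/f,-1]); o=W[:3,3]
    return o+d*(z-o[2])/d[2]
def proj(M,P):
    f,cx,cy,W=M; p=(np.atleast_2d(P)-W[:3,3])@W[:3,:3]
    return np.c_[cx+f*p[:,0]/-p[:,2], cy-f*p[:,1]/-p[:,2]]
E
python3 - <<'E'
from h import *
t=model('top');s=model('scene')
for n,pt,ps,z in [('long',(240,358),(172,183),25),('dock',(352,287),(256,184),12),('scale',(461,357),(289,245),14),('jar',(375,368),(234,221),30),('gear',(463,237),(332,193),12),('mug',(622,262),(425,240),60)]:
    print(n,ray(t,pt[0]*.64,pt[1]*.64,z).round(),ray(s,*ps,z).round())
a=cv2.imread('pics/scene0.png')[130:280,120:320]
cv2.imwrite('pics/c1.png',cv2.resize(a,(800,600),interpolation=cv2.INTER_CUBIC))
o=arm.get_obs(); print(R.from_rotvec(o['orientation']).as_matrix().round(3))
E
```

```text
long [431. 223.  25.] [424. 215.  25.]
dock [576.  12.  12.] [580.   2.  12.]
scale [ 438. -204.   14.] [ 440. -207.   14.]
jar [414. -38.  30.] [412. -41.  30.]
gear [ 683. -211.   12.] [ 681. -214.   12.]
mug [ 620. -513.   60.] [ 626. -503.   60.]
[[-0.    -0.938  0.345]
 [-0.001  0.345  0.938]
 [-1.    -0.    -0.001]]
```

View pics/c1.png

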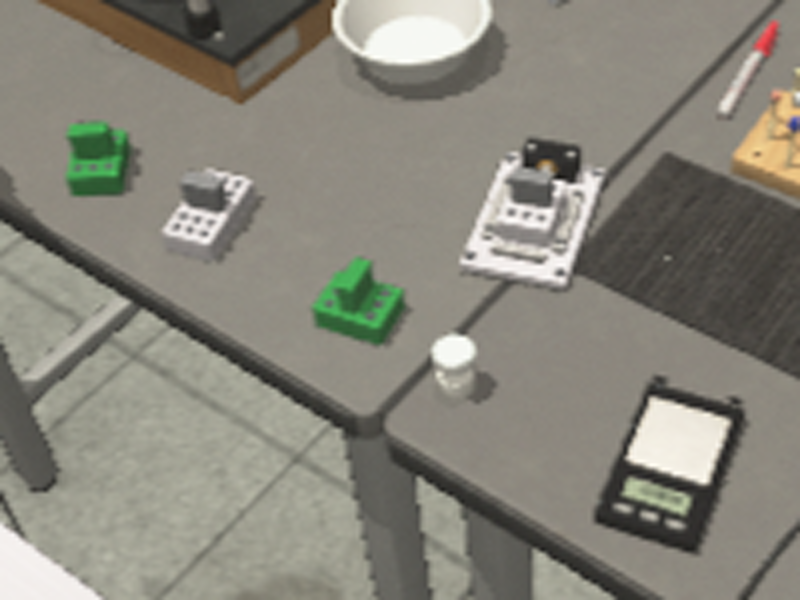

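The crop confirms it. The grey long block with a bar sits at crop (210,212), and the short cassette is in the dock at (530,205), in front of the black housing. The green blocks at (97,158) and (357,300) are decoys. The bars stand crosswise. Next I'll move over the work for a wrist view.

```bash
cat >> h.py <<'E'
def plan(p,yaw,fast=38,n=None):
    "rows to bring a tool-down pose to p (mm), tool z at world angle yaw (deg)"
    o=arm.get_obs(); M=R.from_rotvec(o['orientation']).as_matrix()
    T=np.c_[[0,0,-1.],[-np.sin(np.radians(yaw)),np.cos(np.radians(yaw)),0],[np.cos(np.radians(yaw)),np.sin(np.radians(yaw)),0]]
    rv=R.from_matrix(M.T@T).as_rotvec(degrees=True); d=np.array(p)-o['position']
    n=n or int(max(np.ceil(np.linalg.norm(d)/fast),np.ceil(np.abs(rv).max()/6.9),1))
    print('n',n,'time',round(o['time_s'],2),'tool d',(M.T@d).round(1),'rv',rv.round(2))
    for k in range(n):
        print((list((M.T@d/n/1000).round(4))+list((rv/n).round(2))),end=',')
        M=M@R.from_rotvec(rv/n,degrees=True).as_matrix()
    print()
E
python3 -c "
from h import *
plan((500,60,300),0)"
```

```text
n 17 time 0.15 tool d [ -49.8 -448.5 -420.6] rv [ 6.979e+01 -7.000e-02  5.000e-02]
[np.float64(-0.0029), np.float64(-0.0264), np.float64(-0.0247), np.float64(4.11), np.float64(-0.0), np.float64(0.0)],[np.float64(-0.0029), np.float64(-0.0281), np.float64(-0.0228), np.float64(4.11), np.float64(-0.0), np.float64(0.0)],[np.float64(-0.0029), np.float64(-0.0296), np.float64(-0.0207), np.float64(4.11), np.float64(-0.0), np.float64(0.0)],[np.float64(-0.0029), np.float64(-0.0311), np.float64(-0.0185), np.float64(4.11), np.float64(-0.0), np.float64(0.0)],[np.float64(-0.0029), np.float64(-0.0323), np.float64(-0.0163), np.float64(4.11), np.float64(-0.0), np.float64(0.0)],[np.float64(-0.0029), np.float64(-0.0334), np.float64(-0.0139), np.float64(4.11), np.float64(-0.0), np.float64(0.0)],[np.float64(-0.0029), np.float64(-0.0343), np.float64(-0.0115), np.float64(4.11), np.float64(-0.0), np.float64(0.0)],[np.float64(-0.003), np.float64(-0.035), np.float64(-0.009), np.float64(4.11), np.float64(-0.0), np.float64(0.0)],[np.float64(-0.003), np.float64(-0.0356), np.float64(-0.0065), np.float64(4.11), np.
[... 251 characters left out ...]
oat64(0.0)],[np.float64(-0.003), np.float64(-0.0361), np.float64(0.0013), np.float64(4.11), np.float64(-0.0), np.float64(0.0)],[np.float64(-0.003), np.float64(-0.036), np.float64(0.0038), np.float64(4.11), np.float64(-0.0), np.float64(0.0)],[np.float64(-0.003), np.float64(-0.0356), np.float64(0.0064), np.float64(4.11), np.float64(-0.0), np.float64(0.0)],[np.float64(-0.003), np.float64(-0.035), np.float64(0.0089), np.float64(4.11), np.float64(-0.0), np.float64(0.0)],[np.float64(-0.003), np.float64(-0.0343), np.float64(0.0114), np.float64(4.11), np.float64(-0.0), np.float64(0.0)],[np.float64(-0.003), np.float64(-0.0334), np.float64(0.0139), np.float64(4.11), np.float64(-0.0), np.float64(0.0)],
```

Request:
{"fn": "send_rows", "kwargs": {
  "rows": [
    [[-0.003, -0.026, -0.025, 4.11, 0, 0], [-0.003, -0.028, -0.023, 4.11, 0, 0], [-0.003, -0.03, -0.021, 4.11, 0, 0], [-0.003, -0.031, -0.019, 4.11, 0, 0], [-0.003, -0.032, -0.016, 4.11, 0, 0], [-0.003, -0.033, -0.014, 4.11, 0, 0], [-0.003, -0.034, -0.012, 4.11, 0, 0], [-0.003, -0.035, -0.009, 4.11, 0, 0]]
  ],
  "gripper": 1
}}

```text
time_s: 0.82
position: [352.7, 348.9, 274.3]
orientation: [-0.502, 1.512, 0.502]
wrist_force: [1.2, 0.4, 0.2]
width: 85.1
```

Request:
{"fn": "send_rows", "kwargs": {
  "rows": [
    [[-0.003, -0.036, -0.007, 4.11, 0, 0], [-0.003, -0.036, -0.004, 4.11, 0, 0], [-0.003, -0.036, -0.001, 4.11, 0, 0], [-0.003, -0.036, 0.001, 4.11, 0, 0], [-0.003, -0.036, 0.004, 4.11, 0, 0], [-0.003, -0.036, 0.006, 4.11, 0, 0], [-0.003, -0.035, 0.009, 4.11, 0, 0], [-0.003, -0.034, 0.011, 4.11, 0, 0]]
  ]
}}

```text
time_s: 1.48
position: [481.3, 89.5, 298.5]
orientation: [-0.052, 1.57, 0.053]
wrist_force: [0.7, 0.7, -0.1]
width: 85.4
```

Request:
{"fn": "send_rows", "kwargs": {
  "rows": [
    [[-0.003, -0.033, 0.014, 4.11, 0, 0], [0, 0, 0, 0, 0, 0], [0, 0, 0, 0, 0, 0]]
  ]
}}

```text
time_s: 1.73
position: [497.8, 57.1, 301.4]
orientation: [0.005, 1.571, -0.005]
wrist_force: [-0.6, 0.5, 0.1]
width: 85.4
```

```bash
python3 - <<'E'
from h import *
o=arm.get_obs(); im=viewer.camera('wrist'); print(o['position'],o['orientation'],o['joint_velocities'].round(3),o['joints'].round(2))
np.save('o1.npy',np.r_[o['position'],o['orientation']]); cv2.imwrite('pics/w1r.png',im[:,:,::-1])
cv2.imwrite('pics/w1.png',cv2.resize(im[:,:,::-1],(800,600),interpolation=cv2.INTER_CUBIC))
E
```

```text
[497.7881868   57.06783197 301.37200823] [ 0.00481356  1.57059381 -0.0052089 ] [-0.036 -0.003 -0.066  0.017 -0.02   0.002 -0.002] [-0.74  0.1   0.59  1.82 -0.06  1.23 -0.14]
```

View pics/w1.png

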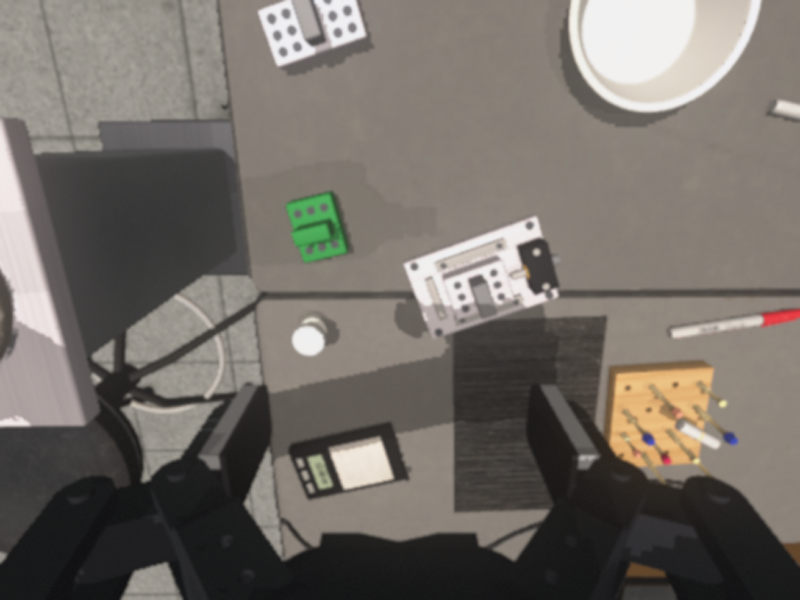

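The wrist view (800 px) shows dock plate corners at (404,264), (538,217), (558,297) and (434,337), and the short bar at (483,293). The scale corners are (289,445), (393,424), (409,478) and (308,500). The long block is at (312,28), partly cut off.

```bash
python3 - <<'E'
from h import *
o=np.load('o1.npy'); M=model('wrist',dict(position=o[:3],orientation=o[3:]))
def q(name,pts,z):
    P=np.array([ray(M,u*.64,v*.64,z)[:2] for u,v in pts]); e=np.diff(np.r_[P,P[:1]],axis=0)
    print(name,'c',P.mean(0).round(1),'len',np.linalg.norm(e,axis=1).round(1),'ang',np.degrees(np.arctan2(e[:,1],e[:,0])).round(1))
q('dock',[(404,264),(538,217),(558,297),(434,337)],10)
q('scale',[(289,445),(393,424),(409,478),(308,500)],14)
q('plate',[(330,443),(383,435),(397,483),(343,492)],14)
q('long end',[(366,38),(280,65)],22)
q('longbar',[(308,20)],50)
q('shortbar',[(483,293)],60)
q('jar',[(310,340)],42); q('green',[(317,228)],22)
im=cv2.imread('pics/w1r.png')[125:225,240:374]
cv2.imwrite('pics/c2.png',cv2.resize(im,(800,597),interpolation=cv2.INTER_CUBIC))
E
```

```text
dock c [577.1   9.4] len [130.1  82.3 126.6  81.6] ang [  19.6  -71.  -160.7  111.5]
scale c [ 440.9 -199.1] len [116.2  73.2 119.1  76.8] ang [  13.   -76.5 -165.3  101.4]
plate c [ 456.1 -200.9] len [58.5 65.8 62.4 67.3] ang [   9.8  -77.2 -168.7   99.4]
long end c [437.5 204. ] len [71.8 71.8] ang [-165.   15.]
longbar c [432.4 220.1] len [0.] ang [0.]
shortbar c [568.3  13.8] len [0.] ang [0.]
jar c [414.1 -37.5] len [0.] ang [0.]
green c [423.8  63.2] len [0.] ang [0.]
```

View pics/c2.png

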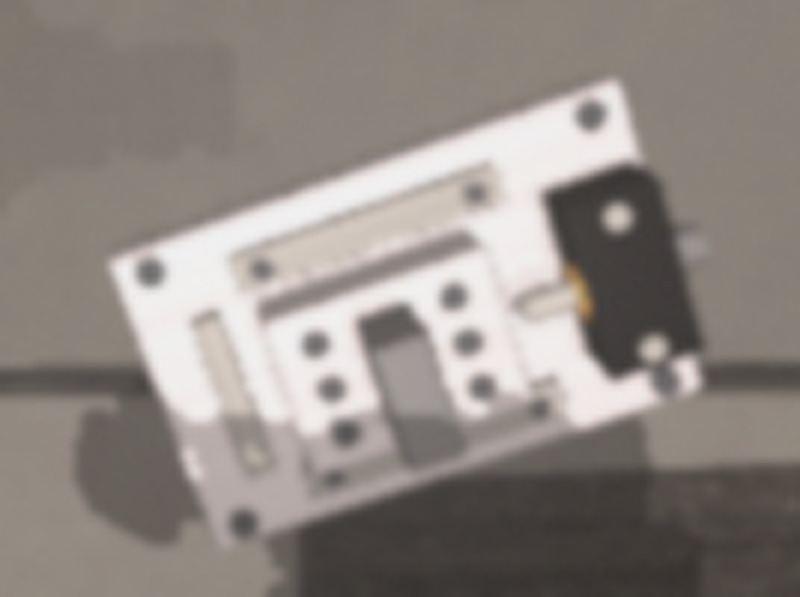

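The crop shows the empty 15 mm pin gap at (545,300), the short cassette between the rails, its bar at (415,400) and the lip at (230,390). Next is a model fit from these corners.

```bash
python3 - <<'E'
from h import *
from scipy.optimize import least_squares
o=np.load('o1.npy'); M=model('wrist',dict(position=o[:3],orientation=o[3:]))
c=lambda a:np.array([(240+x/5.97,125+y/5.97) for x,y in a])
def fit(px,X,x0):
    X=np.array(X,float)
    def w(p):
        k=np.radians(p[2]);return np.c_[p[0]+X[:,0]*np.cos(k)-X[:,1]*np.sin(k),p[1]+X[:,0]*np.sin(k)+X[:,1]*np.cos(k),X[:,2]]
    r=least_squares(lambda p:(proj(M,w(p))-px).ravel(),x0); print(r.x.round(1),'rms px',np.sqrt((r.fun**2).mean()).round(2)); return r.x
d=fit(c([(110,262),(615,80),(222,548),(705,388),(583,290)]),[(-65,42,10),(65,42,10),(-65,-42,10),(65,-42,10),(39,0,25)],[577,9,19])
s=fit(c([(372,350),(428,335),(465,450),(408,467)]),[(-7,16,60),(7,16,60),(7,-16,60),(-7,-16,60)],[568,13,19])
k=np.radians(d[2]);e=s[:2]-d[:2];print('short in dock',e@[np.cos(k),np.sin(k)],e@[-np.sin(k),np.cos(k)])
f=.64
fit(np.array([(289,445),(393,424),(409,478),(308,500),(330,443),(383,435),(397,483),(343,492)])*f,[(-59,36,14),(59,36,14),(59,-36,14),(-59,-36,14),(-15,30,14),(45,30,14),(45,-30,14),(-15,-30,14)],[441,-199,14])
plan((570,12,120),18.5)
E
```

```text
[577.    9.1  20.2] rms px 0.44
[570.    7.1  19. ] rms px 0.73
short in dock -7.278501091198516 0.6106839247594105
[ 441.2 -201.4   12.5] rms px 1.35
n 6 time 1.78 tool d [181.  -47.1  73.1] rv [-18.64  -0.03  -0.03]
[np.float64(0.0302), np.float64(-0.0079), np.float64(0.0122), np.float64(-3.11), np.float64(-0.01), np.float64(-0.01)],[np.float64(0.0302), np.float64(-0.0085), np.float64(0.0117), np.float64(-3.11), np.float64(-0.01), np.float64(-0.01)],[np.float64(0.0302), np.float64(-0.0091), np.float64(0.0112), np.float64(-3.11), np.float64(-0.01), np.float64(-0.01)],[np.float64(0.0302), np.float64(-0.0097), np.float64(0.0107), np.float64(-3.11), np.float64(-0.01), np.float64(-0.01)],[np.float64(0.0302), np.float64(-0.0103), np.float64(0.0102), np.float64(-3.11), np.float64(-0.01), np.float64(-0.01)],[np.float64(0.0302), np.float64(-0.0108), np.float64(0.0096), np.float64(-3.11), np.float64(-0.01), np.float64(-0.01)],
```

Request:
{"fn": "send_rows", "kwargs": {
  "rows": [
    [[0.03, -0.0085, 0.0122, -3.35, 0, 0], [0.03, -0.0091, 0.0117, -3.35, 0, 0], [0.03, -0.0098, 0.0112, -3.35, 0, 0], [0.03, -0.0104, 0.0107, -3.35, 0, 0], [0.03, -0.011, 0.0102, -3.35, 0, 0], [0.03, -0.0116, 0.0096, -3.35, 0, 0], [0, 0, 0, 0, 0, 0], [0, 0, 0, 0, 0, 0]]
  ],
  "gripper": 0.7
}}

```text
time_s: 2.45
position: [569.8, 10.4, 119.5]
orientation: [-0.274, 1.558, 0.276]
wrist_force: [-0.5, 0.3, 0.3]
width: 60.2
```

```bash
python3 - <<'E'
from h import *
o=arm.get_obs(); im=viewer.camera('wrist'); print(o['position'],o['orientation'])
np.save('o2.npy',np.r_[o['position'],o['orientation']]); cv2.imwrite('pics/w2r.png',im[:,:,::-1])
cv2.imwrite('pics/w2.png',cv2.resize(im[:,:,::-1],(800,600),interpolation=cv2.INTER_CUBIC))
plan((570,7.5,53),20.2)
E
```

```text
[569.76220074  10.35549137 119.48865662] [-0.2741058   1.55813947  0.27553746]
n 2 time 2.5 tool d [68.3 -2.7 -1.8] rv [-0.12 -0.06 -0.07]
[np.float64(0.0341), np.float64(-0.0013), np.float64(-0.0009), np.float64(-0.06), np.float64(-0.03), np.float64(-0.04)],[np.float64(0.0341), np.float64(-0.0013), np.float64(-0.0009), np.float64(-0.06), np.float64(-0.03), np.float64(-0.04)],
```

View pics/w2.png

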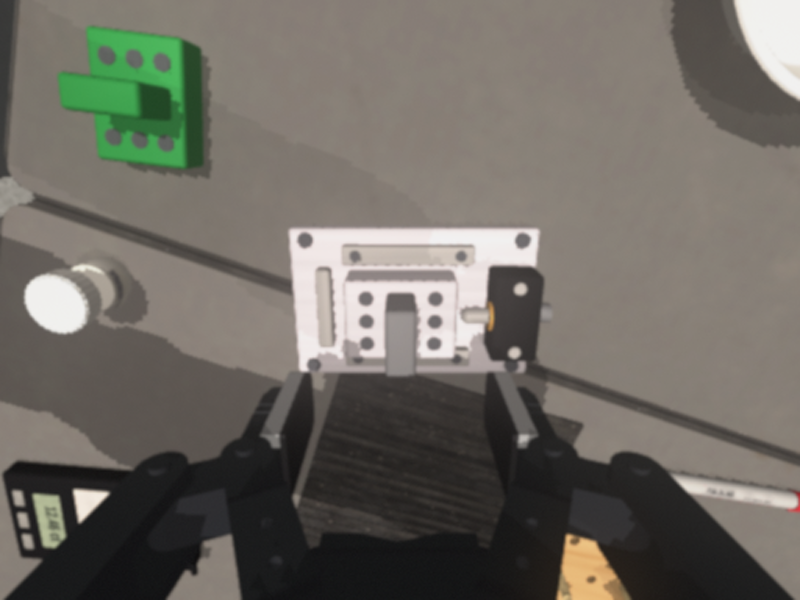

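The near view (800 px) has the dock level in the image, with corners at (290,229), (539,229), (299,373) and (526,372). The bar top is at (386–416, 310–375) and lies between the fingers. I'll refit, then grasp.

```bash
cat >> h.py <<'E'
from scipy.optimize import least_squares
def fit(M,px,X,x0):
    X=np.array(X,float); px=np.array(px)*.64
    def w(p):
        k=np.radians(p[2]);return np.c_[p[0]+X[:,0]*np.cos(k)-X[:,1]*np.sin(k),p[1]+X[:,0]*np.sin(k)+X[:,1]*np.cos(k),X[:,2]]
    r=least_squares(lambda p:(proj(M,w(p))-px).ravel(),x0); print(r.x.round(1),'rms px',np.sqrt((r.fun**2).mean()).round(2)); return r.x
def saved(f):
    o=np.load(f); return model('wrist',dict(position=o[:3],orientation=o[3:]))
def inframe(d,p):
    k=np.radians(d[2]);e=np.array(p[:2])-d[:2];return np.round([e@[np.cos(k),np.sin(k)],e@[-np.sin(k),np.cos(k)]],1)
E
python3 - <<'E'
from h import *
M=saved('o2.npy')
d=fit(M,[(290,229),(539,229),(299,373),(526,372)],[(-65,42,10),(65,42,10),(-65,-42,10),(65,-42,10)],[577,9,20])
s=fit(M,[(386,310),(416,310),(415,375),(386,375)],[(-7,16,60),(7,16,60),(7,-16,60),(-7,-16,60)],[570,7,20])
b=fit(M,[(346,280),(456,280),(455,357),(347,357)],[(-28,21,32),(28,21,32),(28,-21,32),(-28,-21,32)],[570,7,20])
print(inframe(d,s),inframe(d,b))
E
```

```text
[576.6   9.5  20.2] rms px 0.58
[570.1   7.6  19.8] rms px 0.51
[570.2   7.4  20.2] rms px 0.84
[-6.8  0.4] [-6.7  0.2]
```

Request:
{"fn": "send_rows", "kwargs": {
  "rows": [
    [[0.022, -0.001, 0, 0, 0, 0], [0.022, -0.001, 0, 0, 0, 0], [0.022, -0.001, -0.001, 0, 0, 0], [0, 0, 0, 0, 0, 0], [0, 0, 0, 0, 0, 0]]
  ]
}}

```text
time_s: 2.92
position: [571.4, 7.2, 56.6]
orientation: [-0.274, 1.552, 0.276]
wrist_force: [0.5, -0.2, -0.2]
width: 59.6
```

Request:
{"fn": "send_rows", "kwargs": {
  "rows": [
    [[0, 0, 0, 0, 0, 0], [0, 0, 0, 0, 0, 0], [0, 0, 0, 0, 0, 0], [0, 0, 0, 0, 0, 0], [0, 0, 0, 0, 0, 0], [0, 0, 0, 0, 0, 0]]
  ],
  "gripper": 0,
  "grip_force": 50
}}

```text
time_s: 3.42
position: [572.5, 6.0, 56.8]
orientation: [-0.274, 1.551, 0.274]
wrist_force: [-0.7, 1.0, 7.5]
width: 13.3
```

Request:
{"fn": "send_rows", "kwargs": {
  "rows": [
    [[-0.005, 0, 0, 0, 0, 0], [-0.01, 0, 0, 0, 0, 0], [-0.02, 0, 0, 0, 0, 0], [-0.02, 0, 0, 0, 0, 0], [-0.02, 0, 0, 0, 0, 0], [0, 0, 0, 0, 0, 0]]
  ]
}}

```text
time_s: 3.92
position: [574.1, 5.4, 134.4]
orientation: [-0.274, 1.546, 0.273]
wrist_force: [0.6, 0.2, -1.7]
width: 13.4
```

```bash
python3 - <<'E'
from h import *
o=arm.get_obs(); print(o['position'],o['orientation'],o['wrist_force'])
k=np.radians(12.5); P=np.array([441.2,-201.4])+15*np.array([np.cos(k),np.sin(k)]);print(P)
plan((P[0],P[1],130),12.5)
E
```

```text
[574.09286375   5.41140216 134.44665793] [-0.2738314   1.54586177  0.2731747 ] [ 0.64329372  0.20731341 -1.66916583]
[ 455.84444011 -198.15340579]
n 7 time 3.92 tool d [   3.4 -150.9 -180.7] rv [7.49 0.43 0.07]
[np.float64(0.0005), np.float64(-0.0216), np.float64(-0.0258), np.float64(1.07), np.float64(0.06), np.float64(0.01)],[np.float64(0.0005), np.float64(-0.022), np.float64(-0.0254), np.float64(1.07), np.float64(0.06), np.float64(0.01)],[np.float64(0.0005), np.float64(-0.0225), np.float64(-0.025), np.float64(1.07), np.float64(0.06), np.float64(0.01)],[np.float64(0.0006), np.float64(-0.023), np.float64(-0.0246), np.float64(1.07), np.float64(0.06), np.float64(0.01)],[np.float64(0.0006), np.float64(-0.0234), np.float64(-0.0241), np.float64(1.07), np.float64(0.06), np.float64(0.01)],[np.float64(0.0006), np.float64(-0.0239), np.float64(-0.0237), np.float64(1.07), np.float64(0.06), np.float64(0.01)],[np.float64(0.0006), np.float64(-0.0243), np.float64(-0.0232), np.float64(1.07), np.float64(0.06), np.float64(0.01)],
```

Request:
{"fn": "send_rows", "kwargs": {
  "rows": [
    [[0, -0.0215, -0.026, 1.07, 0.06, 0], [0, -0.022, -0.0255, 1.07, 0.06, 0], [0, -0.0225, -0.025, 1.07, 0.06, 0], [0, -0.023, -0.0245, 1.07, 0.06, 0], [0.001, -0.0235, -0.024, 1.07, 0.06, 0], [0.001, -0.024, -0.0235, 1.07, 0.06, 0], [0.001, -0.0245, -0.023, 1.07, 0.06, 0], [0, 0, 0, 0, 0, 0]]
  ]
}}

```text
time_s: 4.58
position: [448.2, -204.9, 127.4]
orientation: [-0.166, 1.576, 0.16]
wrist_force: [-0.0, -0.4, -2.4]
width: 13.0
```

Request:
{"fn": "send_rows", "kwargs": {
  "rows": [
    [[0.01, 0, 0, 0, 0, 0], [0, 0, 0, 0, 0, 0], [0, 0, 0, 0, 0, 0]]
  ]
}}

```text
time_s: 4.83
position: [453.4, -196.5, 116.6]
orientation: [-0.173, 1.573, 0.174]
wrist_force: [-0.2, -0.1, -2.6]
width: 13.3
```

```bash
python3 - <<'E'
from h import *
o=arm.get_obs(); im=viewer.camera('wrist'); print(o['position'],o['orientation'],o['wrist_force'])
np.save('o3.npy',np.r_[o['position'],o['orientation']]); cv2.imwrite('pics/w3r.png',im[:,:,::-1])
cv2.imwrite('pics/w3.png',cv2.resize(im[:,:,::-1],(800,600),interpolation=cv2.INTER_CUBIC))
plan((455.8,-198.2,65),12.5)
E
```

```text
[ 453.39287784 -196.53227943  116.63039665] [-0.17342945  1.57314523  0.17364486] [-0.22756135 -0.14897747 -2.58925898]
n 2 time 4.88 tool d [52. -2.  2.] rv [ 0.17 -0.49 -0.03]
[np.float64(0.026), np.float64(-0.001), np.float64(0.001), np.float64(0.09), np.float64(-0.24), np.float64(-0.01)],[np.float64(0.026), np.float64(-0.001), np.float64(0.0009), np.float64(0.09), np.float64(-0.24), np.float64(-0.01)],
```

View pics/w3.png

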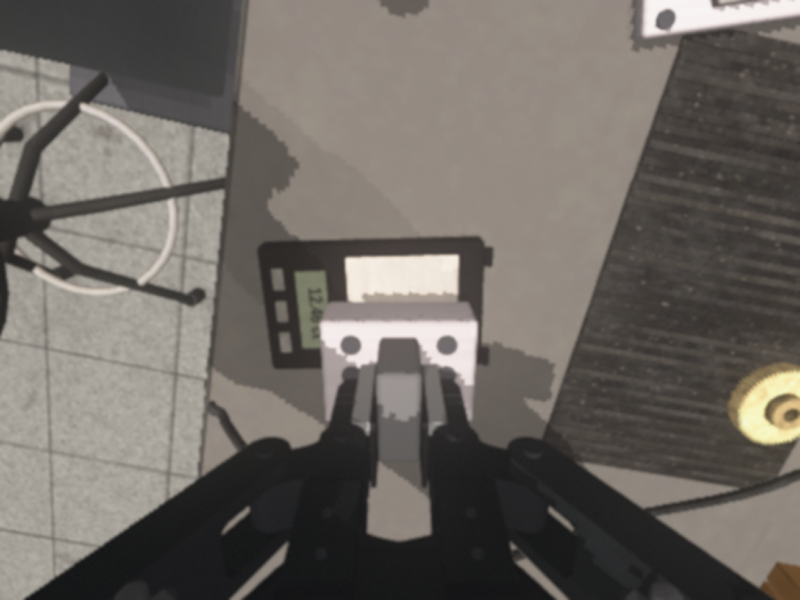

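The cassette hangs level at (400,370) over the scale. Scale corners are (261,243), (486,238) and (274,368); plate top corners are (345,256) and (459,254). Next I'll refit the scale and the held height.

```bash
python3 - <<'E'
from h import *
M=saved('o3.npy')
s=fit(M,[(261,243),(486,238),(274,368),(345,256),(459,254)],[(-59,36,14),(59,36,14),(-59,-36,14),(-15,30,14),(45,30,14)],[441,-201,12.5])
k=np.radians(s[2]);print('plate',s[:2]+15*np.array([np.cos(k),np.sin(k)]))
# held: unknown bottom z; cassette top edge and bottom edge of +y face
o=np.load('o3.npy')
X=np.array([(-28,21,22),(28,21,22),(-28,21,0),(28,21,0)],float); px=np.array([(322,322),(477,322),(322,303),(475,303)])*.64
def w(p):
    k=np.radians(p[2]);return np.c_[p[0]+X[:,0]*np.cos(k)-X[:,1]*np.sin(k),p[1]+X[:,0]*np.sin(k)+X[:,1]*np.cos(k),X[:,2]+p[3]]
r=least_squares(lambda p:(proj(M,w(p))-px).ravel(),[453,-197,12,70]);print(r.x.round(1),np.sqrt((r.fun**2).mean()))
E
```

```text
[ 439.9 -202.5   13.8] rms px 1.45
plate [ 454.42200485 -198.96788582]
[ 451.8 -195.2   12.9   73. ] 2.086824173206698
```

Request:
{"fn": "send_rows", "kwargs": {
  "rows": [
    [[0.018, -0.001, 0.001, 0, -0.2, 0], [0.018, -0.001, 0, 0, -0.2, 0], [0.016, 0, 0, 0, 0, 0], [0, 0, 0, 0, 0, 0], [0, 0, 0, 0, 0, 0], [0, 0, 0, 0, 0, 0]]
  ]
}}

```text
time_s: 5.38
position: [455.8, -199.7, 66.5]
orientation: [-0.173, 1.563, 0.172]
wrist_force: [0.0, -0.2, -1.9]
width: 13.6
```

Request:
{"fn": "send_rows", "kwargs": {
  "rows": [
    [[0.001, 0, 0, 0, 0, 0], [0.001, 0, 0, 0, 0, 0], [0, 0, 0, 0, 0, 0]]
  ]
}}

```text
time_s: 5.63
position: [455.3, -199.9, 64.3]
orientation: [-0.172, 1.563, 0.171]
wrist_force: [-0.4, 0.0, -1.6]
width: 13.1
```

Request:
{"fn": "send_rows", "kwargs": {
  "rows": [
    [[0.001, 0, 0, 0, 0, 0], [0, 0, 0, 0, 0, 0], [0, 0, 0, 0, 0, 0]]
  ]
}}

```text
time_s: 5.88
position: [454.8, -199.9, 62.9]
orientation: [-0.172, 1.564, 0.171]
wrist_force: [0.1, 0.7, -1.8]
width: 13.2
```

Request:
{"fn": "send_rows", "kwargs": {
  "rows": [
    [[0.0015, 0, 0, 0, 0, 0], [0, 0, 0, 0, 0, 0], [0, 0, 0, 0, 0, 0]]
  ]
}}

```text
time_s: 6.13
position: [454.8, -199.9, 61.2]
orientation: [-0.172, 1.564, 0.171]
wrist_force: [-0.0, 1.4, -2.2]
width: 13.0
```

Request:
{"fn": "send_rows", "kwargs": {
  "rows": [
    [[0.001, 0, 0, 0, 0, 0], [0, 0, 0, 0, 0, 0], [0, 0, 0, 0, 0, 0]]
  ]
}}

```text
time_s: 6.38
position: [454.8, -199.9, 60.2]
orientation: [-0.172, 1.564, 0.171]
wrist_force: [-0.2, -1.4, -2.3]
width: 13.1
```

Request:
{"fn": "send_rows", "kwargs": {
  "rows": [
    [[0.001, 0, 0, 0, 0, 0], [0, 0, 0, 0, 0, 0], [0, 0, 0, 0, 0, 0]]
  ]
}}

```text
time_s: 6.63
position: [454.8, -199.9, 59.2]
orientation: [-0.172, 1.564, 0.171]
wrist_force: [0.6, -0.1, -2.4]
width: 13.2
```

Request:
{"fn": "send_rows", "kwargs": {
  "rows": [
    [[0.001, 0, 0, 0, 0, 0], [0, 0, 0, 0, 0, 0], [0, 0, 0, 0, 0, 0]]
  ]
}}

```text
time_s: 6.88
position: [454.8, -199.9, 58.3]
orientation: [-0.172, 1.564, 0.171]
wrist_force: [1.0, 0.1, -1.6]
width: 13.1
```

Request:
{"fn": "send_rows", "kwargs": {
  "rows": [
    [[0.001, 0, 0, 0, 0, 0], [0, 0, 0, 0, 0, 0], [0, 0, 0, 0, 0, 0]]
  ]
}}

```text
time_s: 7.13
position: [455.0, -200.0, 57.8]
orientation: [-0.172, 1.564, 0.172]
wrist_force: [-2.6, 0.3, 4.1]
width: 12.8
```

Request:
{"fn": "send_rows", "kwargs": {
  "rows": [
    [[0.001, 0, 0, 0, 0, 0], [0, 0, 0, 0, 0, 0], [0, 0, 0, 0, 0, 0]]
  ]
}}

```text
time_s: 7.38
position: [455.0, -200.1, 57.7]
orientation: [-0.171, 1.564, 0.172]
wrist_force: [-4.0, 1.7, 15.9]
width: 13.3
```

Request:
{"fn": "send_rows", "kwargs": {
  "rows": [
    [[-0.001, 0, 0, 0, 0, 0], [0, 0, 0, 0, 0, 0], [0, 0, 0, 0, 0, 0], [0, 0, 0, 0, 0, 0], [0, 0, 0, 0, 0, 0]]
  ],
  "gripper": 0.7
}}

```text
time_s: 7.8
position: [454.9, -199.9, 57.1]
orientation: [-0.172, 1.564, 0.171]
wrist_force: [0.7, 0.1, -0.1]
width: 59.7
```

Request:
{"fn": "send_rows", "kwargs": {
  "rows": [
    [[-0.01, 0, 0, 0, 0, 0], [-0.03, 0, 0, 0, 0, 0], [-0.03, 0, 0, 0, 0, 0], [-0.03, 0, 0, 0, 0, 0], [0, 0, 0, 0, 0, 0]]
  ]
}}

```text
time_s: 8.22
position: [458.4, -201.9, 163.1]
orientation: [-0.174, 1.554, 0.168]
wrist_force: [1.4, -1.0, 0.0]
width: 60.1
```

```bash
python3 - <<'E'
from h import *
o=arm.get_obs(); im=viewer.camera('wrist'); print(o['position'],o['orientation'],o['wrist_force'])
np.save('o4.npy',np.r_[o['position'],o['orientation']]); cv2.imwrite('pics/w4r.png',im[:,:,::-1])
cv2.imwrite('pics/w4.png',cv2.resize(im[:,:,::-1],(800,600),interpolation=cv2.INTER_CUBIC))
plan((445,200,190),15)
E
```

```text
[ 458.42408381 -201.86269321  163.05266632] [-0.17409129  1.55386382  0.16791252] [ 1.36447996 -1.00548786  0.01634262]
n 11 time 8.27 tool d [-30.  393.9  75.2] rv [-2.47  0.38  0.19]
[np.float64(-0.0027), np.float64(0.0358), np.float64(0.0068), np.float64(-0.22), np.float64(0.03), np.float64(0.02)],[np.float64(-0.0027), np.float64(0.0358), np.float64(0.007), np.float64(-0.22), np.float64(0.03), np.float64(0.02)],[np.float64(-0.0027), np.float64(0.0358), np.float64(0.0071), np.float64(-0.22), np.float64(0.03), np.float64(0.02)],[np.float64(-0.0027), np.float64(0.0357), np.float64(0.0073), np.float64(-0.22), np.float64(0.03), np.float64(0.02)],[np.float64(-0.0027), np.float64(0.0357), np.float64(0.0074), np.float64(-0.22), np.float64(0.03), np.float64(0.02)],[np.float64(-0.0027), np.float64(0.0357), np.float64(0.0075), np.float64(-0.22), np.float64(0.03), np.float64(0.02)],[np.float64(-0.0027), np.float64(0.0356), np.float64(0.0077), np.float64(-0.22), np.float64(0.03), np.float64(0.02)],[np.float64(-0.0027), np.float64(0.0356), np.float64(0.0078), np.float64(-0.22), np.float64(0.03), np.float64(0.02)],[np.float64(-0.0027), np.float64(0.0356), np.float64(0.0079), np.float64(-0.22), np.float64(0.03), np.float64(0.02)],[np.float64(-0.0027), np.float64(0.0356), np.float64(0.0081), np.float64(-0.22), np.float64(0.03), np.float64(0.02)],[np.float64(-0.0027), np.float64(0.0355), np.float64(0.0082), np.float64(-0.22), np.float64(0.03), np.float64(0.02)],
```

View pics/w4.png

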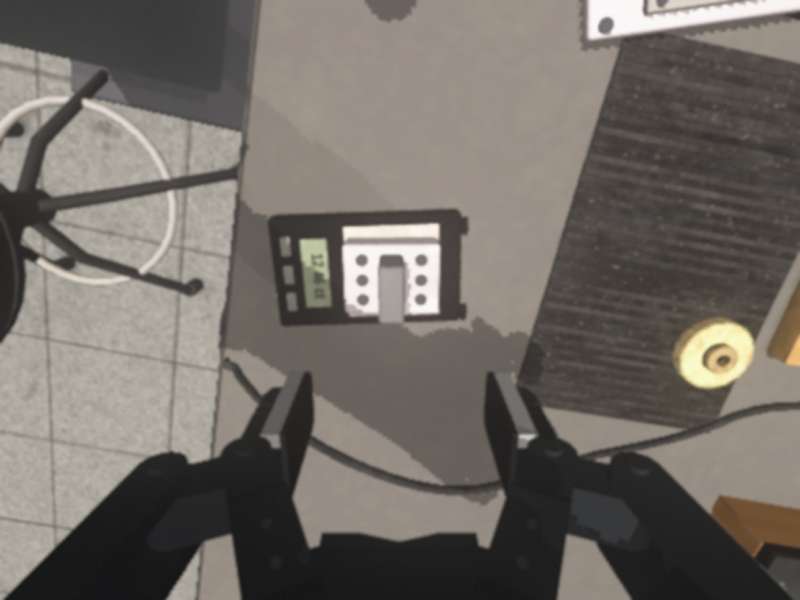

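The short cassette lies flat on the plate, centred at (391,280) against a plate centre of about (391,270). Now on to the long cassette.

Request:
{"fn": "send_rows", "kwargs": {
  "rows": [
    [[0, 0.0349, 0.0048, -0.21, 0, 0], [0, 0.0349, 0.005, -0.21, 0, 0], [0, 0.0349, 0.0051, -0.21, 0, 0], [0, 0.0348, 0.0052, -0.21, 0, 0], [0, 0.0348, 0.0054, -0.21, 0.05, 0], [0, 0.0348, 0.0055, -0.21, 0.05, 0], [0, 0.0347, 0.0057, -0.21, 0.05, 0], [0, 0.0347, 0.0058, -0.21, 0.05, 0]]
  ]
}}

```text
time_s: 8.93
position: [431.2, 82.4, 156.7]
orientation: [-0.196, 1.567, 0.194]
wrist_force: [0.7, -0.5, 0.4]
width: 60.0
```

Request:
{"fn": "send_rows", "kwargs": {
  "rows": [
    [[0, 0.0347, 0.0059, -0.21, 0.05, 0], [0, 0.0347, 0.006, -0.21, 0.05, 0], [0, 0.0346, 0.0062, -0.21, 0.05, 0], [0, 0.0346, 0.0063, -0.21, 0.05, 0], [0, 0, 0, 0, 0, 0], [0, 0, 0, 0, 0, 0], [0, 0, 0, 0, 0, 0]]
  ]
}}

```text
time_s: 9.52
position: [420.7, 220.2, 156.3]
orientation: [-0.208, 1.57, 0.204]
wrist_force: [0.1, -0.3, 0.8]
width: 59.6
```

```bash
python3 - <<'E'
from h import *
o=arm.get_obs(); im=viewer.camera('wrist'); print(o['position'],o['orientation'],o['wrist_force'])
np.save('o5.npy',np.r_[o['position'],o['orientation']]); cv2.imwrite('pics/w5r.png',im[:,:,::-1])
cv2.imwrite('pics/w5.png',cv2.resize(im[:,:,::-1],(800,600),interpolation=cv2.INTER_CUBIC))
E
```

```text
[420.69518168 220.22297104 156.31466   ] [-0.20847761  1.56967361  0.20408339] [ 0.07997723 -0.32904055  0.82791863]
```

View pics/w5.png

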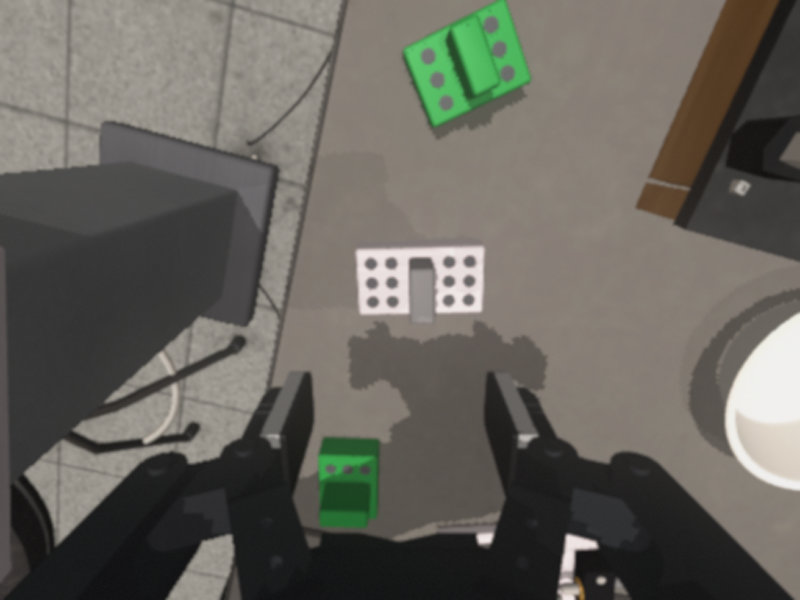

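The long cassette's top corners are (357,249), (485,246), (483,311) and (360,314), with the bar at (422,295). It's longer than it is wide, with three holes by two per side. I'll fit it and plan the grasp.

```bash
python3 - <<'E'
from h import *
M=saved('o5.npy')
b=fit(M,[(357,249),(485,246),(483,311),(360,314)],[(-38,21,22),(38,21,22),(38,-21,22),(-38,-21,22)],[432,219,15])
s=fit(M,[(410,269),(434,269),(433,322),(412,322)],[(-7,16,50),(7,16,50),(7,-16,50),(-7,-16,50)],[432,219,15])
print(ray(M,357*.64,249*.64,22),ray(M,485*.64,246*.64,22))
plan((b[0],b[1],46),b[2],n=1)
E
```

```text
[430.6 225.1  16.6] rms px 0.78
[430.1 225.4  16.4] rms px 1.13
[389.32814159 234.12307834  22.        ] [460.46844398 255.24744319  22.        ]
n 1 time 9.57 tool d [110.3   3.   11.8] rv [-1.63 -0.5   0.08]
[np.float64(0.1103), np.float64(0.003), np.float64(0.0118), np.float64(-1.63), np.float64(-0.5), np.float64(0.08)],
```

Request:
{"fn": "send_rows", "kwargs": {
  "rows": [
    [[0.025, 0.001, 0.004, -0.6, -0.2, 0], [0.03, 0.001, 0.004, -0.5, -0.2, 0], [0.03, 0.001, 0.004, -0.5, -0.1, 0], [0.024, 0, 0, 0, 0, 0], [0, 0, 0, 0, 0, 0], [0, 0, 0, 0, 0, 0], [0, 0, 0, 0, 0, 0]]
  ]
}}

```text
time_s: 10.15
position: [432.7, 226.6, 49.1]
orientation: [-0.226, 1.556, 0.227]
wrist_force: [-0.7, 0.1, 1.1]
width: 59.6
```

```bash
python3 -c "
from h import *
o=arm.get_obs();print(o['position'],o['wrist_force']);plan((430.4,225.2,45),16.5,n=1)"
```

```text
[432.68884925 226.58268365  49.06456247] [-0.73029781  0.06176096  1.12149979]
n 1 time 10.15 tool d [ 4.1 -0.7 -2.6] rv [0.04 0.17 0.  ]
[np.float64(0.0041), np.float64(-0.0007), np.float64(-0.0026), np.float64(0.04), np.float64(0.17), np.float64(0.0)],
```

Request:
{"fn": "send_rows", "kwargs": {
  "rows": [
    [[0.0035, -0.001, -0.002, 0, 0.2, 0], [0, 0, 0, 0, 0, 0], [0, 0, 0, 0, 0, 0]]
  ]
}}

```text
time_s: 10.4
position: [430.5, 225.9, 45.4]
orientation: [-0.228, 1.559, 0.228]
wrist_force: [0.5, 1.0, -1.3]
width: 59.9
```

Request:
{"fn": "send_rows", "kwargs": {
  "rows": [
    [[0, 0, 0, 0, 0, 0], [0, 0, 0, 0, 0, 0], [0, 0, 0, 0, 0, 0], [0, 0, 0, 0, 0, 0], [0, 0, 0, 0, 0, 0], [0, 0, 0, 0, 0, 0], [0, 0, 0, 0, 0, 0]]
  ],
  "gripper": 0,
  "grip_force": 70
}}

```text
time_s: 10.98
position: [430.4, 226.0, 44.9]
orientation: [-0.228, 1.56, 0.228]
wrist_force: [-1.0, -0.3, 6.4]
width: 12.4
```

```bash
python3 -c "
from h import *
o=arm.get_obs();print(o['position'],o['wrist_force'],R.from_rotvec(o['orientation']).as_matrix().round(4))
np.save('grasp.npy',np.r_[o['position'],o['orientation']])"
```

```text
[430.37819157 225.96775695  44.86307365] [-0.9665217  -0.33691712  6.36020623] [[-1.400e-03 -2.866e-01  9.581e-01]
 [-3.000e-04  9.581e-01  2.866e-01]
 [-1.000e+00  1.000e-04 -1.400e-03]]
```

Request:
{"fn": "send_rows", "kwargs": {
  "rows": [
    [[-0.005, 0, 0, 0, 0, 0], [-0.015, 0, 0, 0, 0, 0], [-0.03, 0, 0, 0, 0, 0], [-0.03, 0, 0, 0, 0, 0], [0, 0, 0, 0, 0, 0], [0, 0, 0, 0, 0, 0]]
  ]
}}

```text
time_s: 11.48
position: [430.8, 226.3, 125.5]
orientation: [-0.227, 1.558, 0.229]
wrist_force: [-0.4, -0.0, -3.0]
width: 12.7
```

```bash
python3 -c "
from h import *
o=arm.get_obs();print(o['position'],o['wrist_force'])
plan((555.8,2.4,120),20.2)"
```

```text
[430.77587179 226.30081204 125.47805152] [-4.28342237e-01 -4.54868049e-04 -2.98677507e+00]
n 7 time 11.48 tool d [   5.2 -250.3   55.6] rv [-3.54  0.03 -0.06]
[np.float64(0.0007), np.float64(-0.0358), np.float64(0.0079), np.float64(-0.51), np.float64(0.0), np.float64(-0.01)],[np.float64(0.0008), np.float64(-0.0358), np.float64(0.0076), np.float64(-0.51), np.float64(0.0), np.float64(-0.01)],[np.float64(0.0008), np.float64(-0.0359), np.float64(0.0073), np.float64(-0.51), np.float64(0.0), np.float64(-0.01)],[np.float64(0.0008), np.float64(-0.036), np.float64(0.007), np.float64(-0.51), np.float64(0.0), np.float64(-0.01)],[np.float64(0.0008), np.float64(-0.036), np.float64(0.0067), np.float64(-0.51), np.float64(0.0), np.float64(-0.01)],[np.float64(0.0008), np.float64(-0.0361), np.float64(0.0064), np.float64(-0.51), np.float64(0.0), np.float64(-0.01)],[np.float64(0.0008), np.float64(-0.0361), np.float64(0.006), np.float64(-0.51), np.float64(0.0), np.float64(-0.01)],
```

Request:
{"fn": "send_rows", "kwargs": {
  "rows": [
    [[0, -0.0358, 0.0079, -0.51, 0, 0], [0, -0.0358, 0.0076, -0.51, 0, 0], [0, -0.0359, 0.0073, -0.51, 0, 0], [0, -0.036, 0.007, -0.51, 0, 0], [0, -0.036, 0.0067, -0.51, 0, 0], [0, -0.036, 0.0064, -0.51, 0, 0], [0, -0.036, 0.006, -0.51, 0, 0], [0, 0, 0, 0, 0, 0]]
  ]
}}

```text
time_s: 12.15
position: [556.8, -7.7, 123.1]
orientation: [-0.275, 1.556, 0.263]
wrist_force: [0.4, -0.9, -2.1]
width: 12.6
```

Request:
{"fn": "send_rows", "kwargs": {
  "rows": [
    [[0, 0, 0, 0, 0, 0], [0, 0, 0, 0, 0, 0], [0, 0, 0, 0, 0, 0]]
  ]
}}

```text
time_s: 12.4
position: [553.7, 3.6, 122.9]
orientation: [-0.278, 1.558, 0.279]
wrist_force: [0.4, 0.8, -2.6]
width: 12.9
```

```bash
python3 - <<'E'
from h import *
o=arm.get_obs(); im=viewer.camera('wrist'); print(o['position'],o['orientation'],o['wrist_force'])
np.save('o6.npy',np.r_[o['position'],o['orientation']]); cv2.imwrite('pics/w6r.png',im[:,:,::-1])
cv2.imwrite('pics/w6.png',cv2.resize(im[:,:,::-1],(800,600),interpolation=cv2.INTER_CUBIC))
plan((555.8,2.4,80),20.2,n=1)
E
```

```text
[553.66827371   3.59359432 122.92762256] [-0.27812367  1.55798626  0.27911844] [ 0.38123417  0.79960741 -2.63150334]
n 1 time 12.45 tool d [43.3 -2.   1.4] rv [ 0.16 -0.24 -0.07]
[np.float64(0.0433), np.float64(-0.002), np.float64(0.0014), np.float64(0.16), np.float64(-0.24), np.float64(-0.07)],
```

View pics/w6.png

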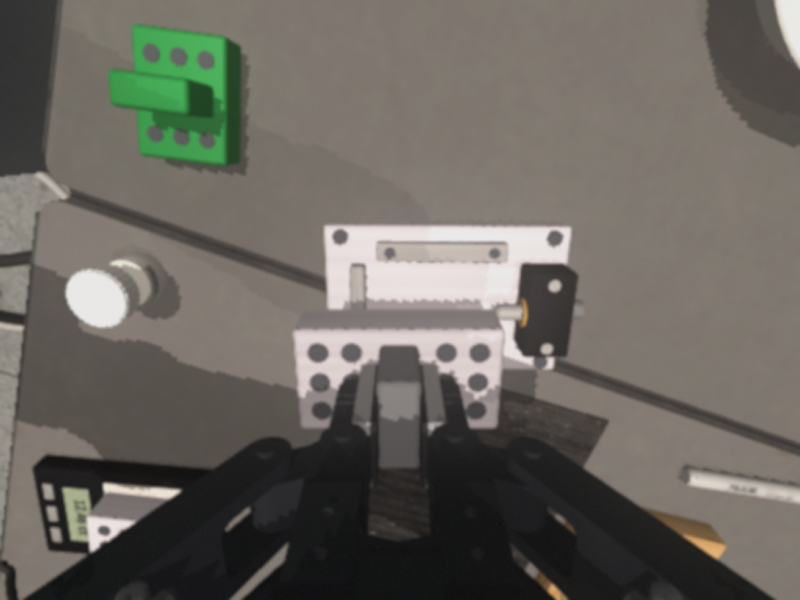

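The view shows the long cassette held level above the dock. Its top edge runs (294,331)–(502,331) and its lower face edge (300,310)–(497,310). The dock corners are (324,226), (571,226) and (555,369), and the pin is free at (510,313).

```bash
python3 - <<'E'
from h import *
M=saved('o6.npy'); o=np.load('o6.npy')
d=fit(M,[(324,226),(571,226),(555,369)],[(-65,42,10),(65,42,10),(65,-42,10)],[577,9,20])
z=o[2]-44.8
b=fit(M,[(294,331),(502,331),(498,428),(301,428),(300,310),(497,310)],[(-38,21,22+z),(38,21,22+z),(38,-21,22+z),(-38,-21,22+z),(-38,21,z),(38,21,z)],[554,3,20])
print('cassette in dock',inframe(d,b),inframe([576.6,9.5,20.2],b),'tcp in dock',inframe([576.6,9.5,20.2],o))
E
```

```text
[576.8   9.6  20.5] rms px 0.34
[552.7   1.9  20.6] rms px 1.8
cassette in dock [-25.3   1.2] [-25.    1.1] tcp in dock [-23.6   2.4]
```

Request:
{"fn": "send_rows", "kwargs": {
  "rows": [
    [[0.015, -0.001, 0.001, 0, -0.1, 0], [0.02, 0, 0, 0, -0.1, 0], [0.015, 0, 0, 0, 0, 0], [0, 0, 0, 0, 0, 0], [0, 0, 0, 0, 0, 0], [0, 0, 0, 0, 0, 0]]
  ]
}}

```text
time_s: 12.95
position: [556.9, 2.2, 75.1]
orientation: [-0.278, 1.55, 0.278]
wrist_force: [0.3, -0.2, -2.4]
width: 12.7
```

```bash
cat >> h.py <<'E'
D=[576.7,9.5,20.3]
def st():
    o=arm.get_obs(); M=R.from_rotvec(o['orientation']).as_matrix()
    p=inframe(D,o['position']); k=np.radians(D[2]); F=o['wrist_force']
    print('t',round(o['time_s'],2),'cassette in dock',p+[-0.5,-1.0],'bottom above floor',round(o['position'][2]-44.8-10,1),
     'F dock',np.round([F[0]*np.cos(k)+F[1]*np.sin(k),-F[0]*np.sin(k)+F[1]*np.cos(k),F[2]],1),
     'yaw err',round(np.degrees(np.arctan2(M[1,2],M[0,2]))-D[2],2),'tilt',(np.degrees(M[2,1:])).round(2))
E
python3 -c "
from h import *
st()"
```

```text
t 12.95 cassette in dock [-21.6  -1. ] bottom above floor 20.3 F dock [ 0.2 -0.3 -2.4] yaw err -0.01 tilt [-0.01  0.15]
```

Request:
{"fn": "send_rows", "kwargs": {
  "rows": [
    [[0.005, 0.001, 0, 0, 0, 0], [0.005, 0, -0.001, 0, 0, 0], [0, 0, 0, 0, 0, 0], [0, 0, 0, 0, 0, 0], [0, 0, 0, 0, 0, 0], [0, 0, 0, 0, 0, 0]]
  ]
}}

```text
time_s: 13.45
position: [556.7, 2.7, 66.0]
orientation: [-0.276, 1.548, 0.278]
wrist_force: [0.0, 1.0, 5.9]
width: 12.8
```

```bash
python3 -c "
from h import *
st()"
```

```text
t 13.45 cassette in dock [-21.6  -0.4] bottom above floor 11.2 F dock [0.4 1.  5.9] yaw err -0.06 tilt [0.   0.28]
```

Request:
{"fn": "send_rows", "kwargs": {
  "rows": [
    [[-0.002, 0, 0, 0, -0.2, 0], [0, 0, 0, 0, 0, 0], [0, 0, 0, 0, 0, 0]]
  ]
}}

```text
time_s: 13.7
position: [554.8, 1.9, 66.2]
orientation: [-0.276, 1.548, 0.277]
wrist_force: [0.9, -1.0, -2.2]
width: 12.7
```

```bash
python3 -c "
from h import *
st()
im=viewer.camera('wrist')[:,:,::-1]; cv2.imwrite('pics/w7r.png',im); cv2.imwrite('pics/w7.png',cv2.resize(im[150:340,150:390],(758,600),interpolation=cv2.INTER_CUBIC))"
```

```text
t 13.7 cassette in dock [-23.7  -0.5] bottom above floor 11.4 F dock [ 0.5 -1.2 -2.2] yaw err -0.09 tilt [-0.    0.26]
```

View pics/w7.png

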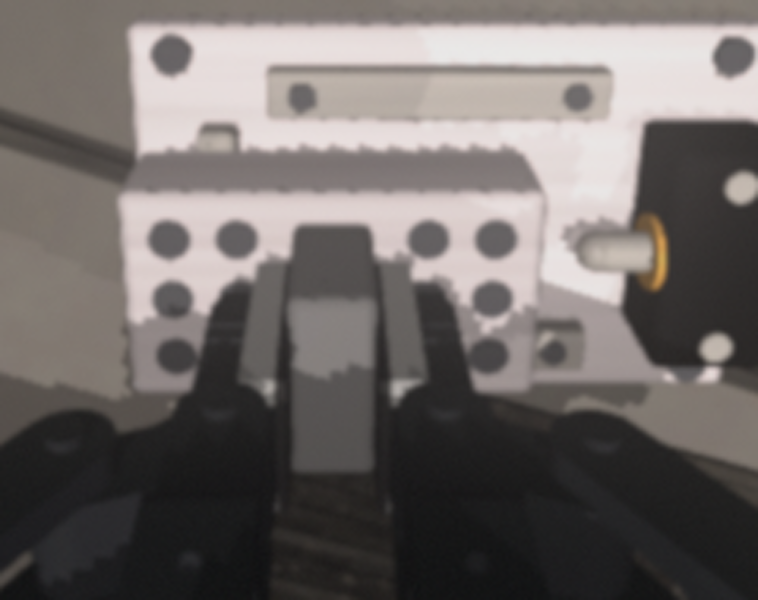

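The cassette hangs level over the lip. Its front edge at (540,270) is about 10 mm short of the pin tip (578,250), and it lines up with the rails. The lip contact was at about 11 mm indicated, so I'm raising 1 mm and pushing in.

Request:
{"fn": "send_rows", "kwargs": {
  "rows": [
    [[-0.001, 0, 0, 0, -0.1, 0], [0, 0, 0.004, 0, 0, 0], [0, 0, 0.004, 0, 0, 0], [0, 0, 0.004, 0, 0, 0], [0, 0, 0, 0, 0, 0], [0, 0, 0, 0, 0, 0], [0, 0, 0, 0, 0, 0]]
  ]
}}

```text
time_s: 14.33
position: [565.7, 6.0, 67.2]
orientation: [-0.276, 1.548, 0.278]
wrist_force: [-1.8, 0.1, -2.6]
width: 12.9
```

```bash
python3 -c "
from h import *
st()"
```

```text
t 14.33 cassette in dock [-12.   -0.5] bottom above floor 12.4 F dock [-1.7  0.7 -2.6] yaw err -0.08 tilt [0.01 0.29]
```

Request:
{"fn": "send_rows", "kwargs": {
  "rows": [
    [[0, 0, 0.003, 0, 0, 0], [0, 0, 0.003, 0, 0, 0], [0, 0, 0, 0, 0, 0], [0, 0, 0, 0, 0, 0], [0, 0, 0, 0, 0, 0]]
  ]
}}

```text
time_s: 14.75
position: [571.4, 8.0, 67.2]
orientation: [-0.276, 1.548, 0.277]
wrist_force: [-2.8, -1.3, -4.2]
width: 12.6
```

```bash
python3 -c "
from h import *
st()"
```

```text
t 14.75 cassette in dock [-6.  -0.5] bottom above floor 12.4 F dock [-3.1 -0.3 -4.2] yaw err -0.09 tilt [0.01 0.3 ]
```

Request:
{"fn": "send_rows", "kwargs": {
  "rows": [
    [[0, 0, 0.002, 0, 0, 0], [0, 0.0003, 0.002, 0, 0, 0], [0, 0, 0, 0, 0, 0], [0, 0, 0, 0, 0, 0], [0, 0, 0, 0, 0, 0]]
  ]
}}

```text
time_s: 15.17
position: [575.2, 9.6, 67.3]
orientation: [-0.276, 1.547, 0.277]
wrist_force: [-4.3, -2.6, -5.0]
width: 12.7
```

```bash
python3 -c "
from h import *
st()"
```

```text
t 15.17 cassette in dock [-1.8 -0.4] bottom above floor 12.5 F dock [-5. -1. -5.] yaw err -0.1 tilt [-0.01  0.32]
```

Request:
{"fn": "send_rows", "kwargs": {
  "rows": [
    [[0.002, 0, 0, 0, 0, 0], [0.002, 0, 0, 0, 0, 0], [0, 0, 0, 0, 0, 0], [0, 0, 0, 0, 0, 0], [0, 0, 0, 0, 0, 0]]
  ]
}}

```text
time_s: 15.58
position: [575.3, 9.9, 63.2]
orientation: [-0.276, 1.547, 0.277]
wrist_force: [-3.7, -2.0, -4.6]
width: 12.4
```

```bash
python3 -c "
from h import *
st()"
```

```text
t 15.58 cassette in dock [-1.7 -0.1] bottom above floor 8.4 F dock [-4.1 -0.6 -4.6] yaw err -0.09 tilt [0.01 0.33]
```

Request:
{"fn": "send_rows", "kwargs": {
  "rows": [
    [[0.0015, 0, 0, 0, 0, 0], [0.0015, 0, 0, 0, 0, 0], [0, 0, 0, 0, 0, 0], [0, 0, 0, 0, 0, 0], [0, 0, 0, 0, 0, 0]]
  ]
}}

```text
time_s: 16.0
position: [575.3, 10.0, 60.2]
orientation: [-0.276, 1.547, 0.278]
wrist_force: [-4.1, -1.9, -4.1]
width: 12.6
```

Request:
{"fn": "send_rows", "kwargs": {
  "rows": [
    [[0.0015, 0, 0, 0, 0, 0], [0, 0, 0, 0, 0, 0], [0, 0, 0, 0, 0, 0], [0, 0, 0, 0, 0, 0]]
  ]
}}

```text
time_s: 16.33
position: [575.4, 9.9, 58.7]
orientation: [-0.276, 1.547, 0.278]
wrist_force: [-3.8, -1.7, -4.6]
width: 12.5
```

```bash
python3 -c "
from h import *
st()"
```

```text
t 16.33 cassette in dock [-1.6 -0.1] bottom above floor 3.9 F dock [-4.1 -0.3 -4.6] yaw err -0.08 tilt [0.   0.34]
```

Request:
{"fn": "send_rows", "kwargs": {
  "rows": [
    [[0.001, 0, 0, 0, 0, 0], [0.0005, 0, 0, 0, 0, 0], [0, 0, 0, 0, 0, 0], [0, 0, 0, 0, 0, 0]]
  ]
}}

```text
time_s: 16.67
position: [576.2, 10.2, 58.0]
orientation: [-0.276, 1.546, 0.278]
wrist_force: [-4.7, -2.0, 1.8]
width: 13.2
```

Request:
{"fn": "send_rows", "kwargs": {
  "rows": [
    [[0.001, 0, 0, 0, 0, 0], [0, 0, 0, 0, 0, 0], [0, 0, 0, 0, 0, 0]]
  ]
}}

```text
time_s: 16.92
position: [576.2, 10.2, 57.9]
orientation: [-0.275, 1.546, 0.278]
wrist_force: [-6.2, -1.0, 8.7]
width: 12.7
```

Request:
{"fn": "send_rows", "kwargs": {
  "rows": [
    [[0.001, 0, 0, 0, 0, 0], [0, 0, 0, 0, 0, 0], [0, 0, 0, 0, 0, 0]]
  ]
}}

```text
time_s: 17.17
position: [576.3, 10.2, 57.9]
orientation: [-0.275, 1.546, 0.279]
wrist_force: [-9.8, -1.3, 15.0]
width: 12.7
```

```bash
python3 -c "
from h import *
st()"
```

```text
t 17.17 cassette in dock [-0.6 -0.2] bottom above floor 3.1 F dock [-9.7  2.2 15. ] yaw err -0.08 tilt [0.06 0.44]
```

The floor contact at TCP 58.0 is 8.1 mm below the lip contact at 66.1, so the cassette is down on the floor. Easing the press and releasing.

Request:
{"fn": "send_rows", "kwargs": {
  "rows": [
    [[-0.0015, 0, -0.0015, 0, 0, 0], [0, 0, 0, 0, 0, 0], [0, 0, 0, 0, 0, 0]]
  ]
}}

```text
time_s: 17.42
position: [575.1, 9.8, 58.1]
orientation: [-0.275, 1.545, 0.278]
wrist_force: [-5.9, -1.0, 6.5]
width: 12.5
```

Request:
{"fn": "send_rows", "kwargs": {
  "rows": [
    [[0, 0, 0, 0, 0, 0], [0, 0, 0, 0, 0, 0], [0, 0, 0, 0, 0, 0], [0, 0, 0, 0, 0, 0], [0, 0, 0, 0, 0, 0]]
  ],
  "gripper": 0.6
}}

```text
time_s: 17.83
position: [575.4, 9.8, 57.3]
orientation: [-0.276, 1.544, 0.278]
wrist_force: [0.6, -0.2, 0.1]
width: 51.4
```

Request:
{"fn": "send_rows", "kwargs": {
  "rows": [
    [[-0.01, 0, 0, 0, 0, 0], [-0.02, 0, 0, 0, 0, 0], [-0.03, 0, 0, 0, 0, 0], [-0.03, 0, 0, 0, 0, 0], [0, 0, 0, 0, 0, 0], [0, 0, 0, 0, 0, 0], [0, 0, 0, 0, 0, 0]]
  ]
}}

```text
time_s: 18.42
position: [573.6, 9.5, 147.2]
orientation: [-0.276, 1.546, 0.278]
wrist_force: [0.3, -0.4, -0.7]
width: 51.4
```

```bash
python3 - <<'E'
from h import *
o=arm.get_obs(); im=viewer.camera('wrist'); print(o['position'],o['time_s'],o['wrist_force'])
np.save('o8.npy',np.r_[o['position'],o['orientation']])
cv2.imwrite('pics/w8.png',cv2.resize(im[:,:,::-1],(800,600),interpolation=cv2.INTER_CUBIC))
E
```

```text
[573.6386671    9.45908006 147.19464663] 18.4167 [ 0.30407904 -0.4455296  -0.68181032]
```

View pics/w8.png

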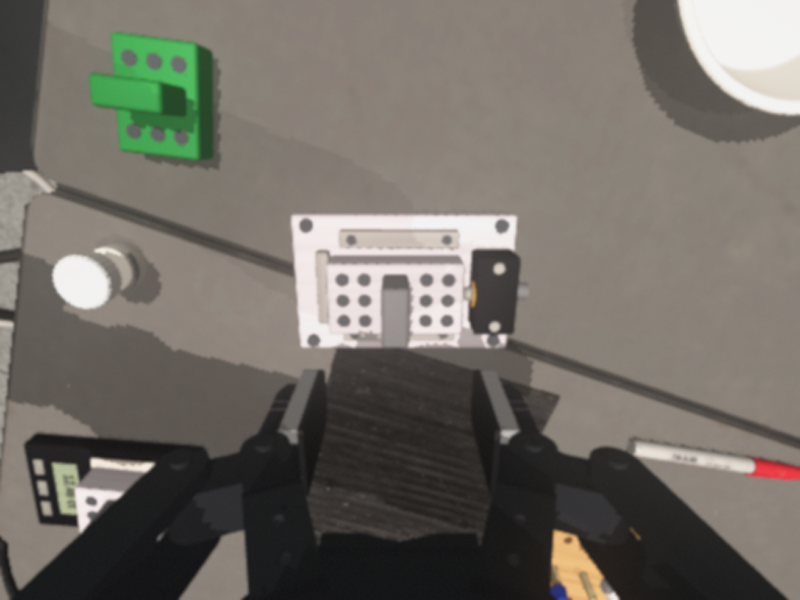

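The long cassette lies between the lip (322,285) and the housing (472,290). Its top corners are (328,265), (463,265), (461,333) and (331,333). One numeric check, then I'll hand in.

```bash
python3 - <<'E'
from h import *
M=saved('o8.npy')
d=fit(M,[(292,215),(517,215),(301,347),(506,347)],[(-65,42,10),(65,42,10),(-65,-42,10),(65,-42,10)],[577,9,20])
for z in (32,40):
    b=fit(M,[(328,265),(463,265),(461,333),(331,333)],[(-38,21,z),(38,21,z),(38,-21,z),(-38,-21,z)],[572,8,20]); print(z,inframe(d,b),'want -5,0')
from station import ticket
print(ticket.sign_off())
E
```

```text
[576.6   9.9  20.1] rms px 0.34
[572.6   6.2  20.2] rms px 1.05
32 [-5.  -2.1] want -5,0
[571.6   8.8  20.2] rms px 2.23
40 [-5.   0.7] want -5,0
the job is handed in; nothing more can be done
None
```

The job is handed in at about 18 s of robot time. The short cassette lies flat on the scale's weighing plate, and the long one is seated in the dock behind the lip, holding the pin in. No verdict came back.

- **Short cassette:** Contact with the plate came at the expected height. The picture taken after release shows it upright, about 5 mm from the plate's centre (limit 28 mm). The last picture shows only its corner, still in place.
- **Long cassette, position:** The last picture puts it at x = −5.0 mm and y ≈ −2 mm in the dock's frame, with the seat at −5 and 0. It is level with the dock to within 0.1° and rests against the lip, which would put the pin at about 9 mm.
- **Long cassette, on the floor:** It met the floor 8.1 mm below where it had touched the lip, which matches the lip's 8 mm height. Assuming floor height also fits the picture much better than assuming 8 mm higher.
- **Pin:** The push force rose to about 5 N while pressing in and was about 4 N when lowering, as the spring should give. I did not measure the pin's travel directly.
- **Disagreement:** While the long cassette was held, contacts came about 3 mm higher than the grasp height predicted, probably because it slipped in the grip. I went by the contacts instead.
- **Bystanders:** The moves stayed clear of the jar, gear and mug. The last picture shows the jar standing; the gear and mug are not in it.

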